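# Snap the lid of a fittings pail shut all round

### The job

The lid lies on the pail of pipe fittings but all six sections of its rim are still standing up. Press down around the rim, section by section, until every one has clicked shut and lies flush. Leave the pail standing where it is, do not lift or carry it, leave the valve, the jar and the parts bin alone, and finish with the hand clear.

Things in the scene. Friction and masses are not known exactly. Their poses are not given: they have to be found in the camera images.
- pail: Round grey plastic pail of fittings (2 to 3 kg) with a white snap-fit lid, standing loose and upright on the bench. Origin: centre of its underside, z up, any yaw. 138 mm in diameter at the base, 175 mm at the band below the lid. A wire bail handle hangs on its -x side, up to 92 mm from the axis and wholly lower than the lid.
- lid_centre (a point): Centre of the lid's sunk middle panel (radius 56 mm, 126 mm above the bench), which is seated already and does not move. The ring of six rim sections around it is 132 mm above the bench when shut; its outer edge is at radius 88 mm.
- rim1 (a joint): Rim section 1: a sixth of the lid's ring, radius 62 to 88 mm, middle at 0 degrees about the pail's z from its +x, slots 3.6 mm wide beside it. In rad: 0 = clicked shut, flush, on a stop; 0.25 = standing up, outer edge 7 mm high, as at the start. About 10 N at radius 80 mm (more farther in) takes it past 0.125, then it snaps shut and stays; released sooner it springs back.
- rim1_press (a point): Point on top of rim section 1, at its middle, 80 mm from the pail's axis (8 mm in from the outer edge). Moves with the section: 132 mm above the bench when shut, 137 mm when standing up. Its x axis points outwards.
- rim2 (a joint): Rim section 2: a sixth of the lid's ring, radius 62 to 88 mm, middle at 60 degrees about the pail's z from its +x, slots 3.6 mm wide beside it. In rad: 0 = clicked shut, flush, on a stop; 0.25 = standing up, outer edge 7 mm high, as at the start. About 10 N at radius 80 mm (more farther in) takes it past 0.125, then it snaps shut and stays; released sooner it springs back.
- rim2_press (a point): Point on top of rim section 2, at its middle, 80 mm from the pail's axis (8 mm in from the outer edge). Moves with the section: 132 mm above the bench when shut, 137 mm when standing up. Its x axis points outwards.
- rim3 (a joint): Rim section 3: a sixth of the lid's ring, radius 62 to 88 mm, middle at 120 degrees about the pail's z from its +x, slots 3.6 mm wide beside it. In rad: 0 = clicked shut, flush, on a stop; 0.25 = standing up, outer edge 7 mm high, as at the start. About 10 N at radius 80 mm (more farther in) takes it past 0.125, then it snaps shut and stays; released sooner it springs back.
- rim3_press (a point): Point on top of rim section 3, at its middle, 80 mm from the pail's axis (8 mm in from the outer edge). Moves with the section: 132 mm above the bench when shut, 137 mm when standing up. Its x axis points outwards.
- rim4 (a joint): Rim section 4: a sixth of the lid's ring, radius 62 to 88 mm, middle at 180 degrees about the pail's z from its +x, slots 3.6 mm wide beside it. In rad: 0 = clicked shut, flush, on a stop; 0.25 = standing up, outer edge 7 mm high, as at the start. About 10 N at radius 80 mm (more farther in) takes it past 0.125, then it snaps shut and stays; released sooner it springs back.
- rim4_press (a point): Point on top of rim section 4, at its middle, 80 mm from the pail's axis (8 mm in from the outer edge). Moves with the section: 132 mm above the bench when shut, 137 mm when standing up. Its x axis points outwards.
- rim5 (a joint): Rim section 5: a sixth of the lid's ring, radius 62 to 88 mm, middle at 240 degrees about the pail's z from its +x, slots 3.6 mm wide beside it. In rad: 0 = clicked shut, flush, on a stop; 0.25 = standing up, outer edge 7 mm high, as at the start. About 10 N at radius 80 mm (more farther in) takes it past 0.125, then it snaps shut and stays; released sooner it springs back.
- rim5_press (a point): Point on top of rim section 5, at its middle, 80 mm from the pail's axis (8 mm in from the outer edge). Moves with the section: 132 mm above the bench when shut, 137 mm when standing up. Its x axis points outwards.
- rim6 (a joint): Rim section 6: a sixth of the lid's ring, radius 62 to 88 mm, middle at 300 degrees about the pail's z from its +x, slots 3.6 mm wide beside it. In rad: 0 = clicked shut, flush, on a stop; 0.25 = standing up, outer edge 7 mm high, as at the start. About 10 N at radius 80 mm (more farther in) takes it past 0.125, then it snaps shut and stays; released sooner it springs back.
- rim6_press (a point): Point on top of rim section 6, at its middle, 80 mm from the pail's axis (8 mm in from the outer edge). Moves with the section: 132 mm above the bench when shut, 137 mm when standing up. Its x axis points outwards.
- valve: Bystander: loose brass ball valve with blue end caps lying on the bench, body 90 mm long and 43 mm across, grey lever on top 59 mm above the bench reaching 90 mm from the middle along +x. Origin: centre of its underside, x along the body.
- jar: Bystander: loose round jar of jointing compound, 64 mm in diameter, 85 mm tall, upright. Origin: centre of its underside.
- bin: Bystander: blue open parts bin with two valves in it, 118 x 252 x 75 mm, standing beyond the pail. Origin: centre of its underside.

How it is judged (in metres and radians):
At the end, for the whole second after the job is handed in: All six rim sections are clicked shut (each joint under 0.05 rad, outer edge within 1.5 mm of flush), the pail stands upright and still on the bench within 40 mm of where it was, and the valve, jar and bin are within 30 mm of where they were (value of joint each of rim1, rim2, rim3, rim4, rim5, rim6 below 0.05 rad and height (world z) of pail below 0.008 m and angle between pail's own z axis and vertical below 0.05 rad and distance of pail from where it was at the start of the episode below 0.04 m and linear speed of pail below 0.02 m/s and distance of each of valve, jar, bin from where it was at the start of the episode below 0.03 m); the robot touches nothing.
It fails at once if the pail is lifted off the bench or tipped up (height (world z) of pail above 0.012 m or angle between pail's own z axis and vertical above 0.15 rad).
It fails at once if the pail is carried or shoved more than 60 mm (distance of pail from where it was at the start of the episode above 0.06 m).
It fails at once if the valve, the jar or the bin is lifted or pushed away (distance of any of valve, jar, bin from where it was at the start of the episode above 0.03 m).
It also fails if it takes over 54 s, if anything falls off the work surface, if the arm or the gripper's body presses on something with over 40 N, if the wrist force passes 120 N, or if a joint passes its speed limit or range.

### The arm

A 6-joint arm with a two-finger parallel gripper is mounted at the origin on the work surface. World frame = base frame: x ahead of the robot, y to its left, z up, the work surface at z = 0. Lengths are in m, angles in degrees, forces in N, time in s.
With the tool pointing down it reaches from about 0.25 to 0.725 m from the base axis. Payload 9.7 kg.
Tool frame: the origin (TCP) lies on the mounting face of the last link; the fingertips stand 173 mm ahead of it and the grasp point (between the pads) lies 155 mm ahead of it; x points along the fingers, z is the direction in which the jaws open and shut, and the axes are right-handed (so a half turn about x gives the same grasp; the last joint's range is limited). The gripper opens to 85 mm and grips with 20 to 120 N. Pads are 22 mm wide; open, the fingers measure 114 mm over their backs; the gripper's body (76 mm by 85 mm) begins 54 mm behind the grasp point. The pads swing forward as they close: fully open they stand 13 mm farther back than shut.
Start: joints at [-73.052, 4.979, 10.078, 95.1, 0, 90], TCP at [0.16, -0.526, 0.405] pointing down, gripper open.
Joint ranges: [-179.16, 179.16], [-48.56, 103.87], [-65.8, 70.77], [-126.05, 130.52], [-82.76, 87.17], [-180, 180]. Speed limits (degrees/s): [127.2, 127.2, 147.25, 180, 180, 180].

### API

Orientations are given as a 3x3 rotation matrix whose columns are the frame's x, y, z axes.
In Python, from station import arm gives the robot as it stands.
- The arm moves only by the tool send_rows, never from a script. Its argument "moves" is a list of rows, each a list of 6 numbers: the shift along the tool's x, y, z normalised to -1 to 1, where 1 is 25 mm, then the turn, a rotation vector about the tool's x, y, z normalised to -1 to 1, where 1 is 6 degrees. A call has 1 to 20 rows; each row shifts and turns the pose as measured when the row begins, along the tool's axes as they then stand; what a row does not reach is not made up. A row lasts 1/12 s, in which the tool goes at most 41.7 mm and 7.16 degrees, less where a joint would pass 70% of its speed; a pose out of reach is approached as far as the arm can. A call with a number of a shift or a turn outside -1 to 1 is refused whole. A call with a gripper value outside its range is refused whole. "hand" is the gripper's target within -1 to 1 (fully open at 1, half-way at 0, shut at -1), set as the call begins (left out, the last holds). The fingers move at their own pace and stop on an object; the grip force is fixed at half the most. Time passes only in rows, so rows that do not move let the fingers close. It gives the time, the measured TCP pose, the force and the opening at its end, in the units of the state.
- arm.state(): the state, without advancing time (a new reading comes with each control period).
- arm.get_image(name): name is "side" or "top"; returns the picture (420x560x3 uint8, red, green, blue); there is no depth.
- arm.calibration(name): a dict with "intrinsics" (3x3 intrinsics, pixels), "D" ([k1, k2, p1, p2, k3] as OpenCV has them; the pictures are not rectified), "pose" (4x4, takes a point from camera to world coordinates). Camera axes: x right, y down, z forward; pixel columns grow to the right and rows downward; lengths in m; the calibration is good to about 2 mm. A picture is of the moment at which its call begins. calibration takes no time and is no camera call.
- arm.sign_off(): hands the job in, once; it reports no verdict.
The state is a dict: "t": time; "joint_pos": joint angles; "joint_velocities": joint speeds; "effort": joint torques, N m; "eef_pos": TCP position; "eef_rot": TCP orientation; "contact_force": force on the tool from outside, world axes, zero at the start; "ft_torque": the same for the moment, N m; "opening": opening from 0.0 (shut) to 1.0 (fully open).
Only numpy, scipy, OpenCV 4.12 (cv2) and the standard library are available. Lean on these libraries where they do the work, as an engineer would, in place of code of your own. Each camera call takes 0.05 s, during which the arm holds its last target.

## Working session

There is one attempt and no reset: what is moved stays moved. The work goes in short steps, Python scripts to look and compute and a tool call to move; the robot and the scene stay as the last step left them, time stands still between calls to the robot, and variables do not carry over. Pictures are saved under pics/ and viewed, and the job is handed in when it is done.

Besides the shell and the picture viewer there is one more tool, called after "Request:" as name(argument=value, ...), one argument or row to a line, values as JSON. send_rows: Moves the arm, as the interface text tells. Its arguments: {"type":"object","properties":{"moves":{"type":"array"},"hand":{"type":"number"}},"required":["moves"]}

```bash
mkdir -p pics; ls; python3 - <<'E'
from station import arm
import cv2,numpy as np
s=arm.state()
for k in s: print(k,np.round(s[k],3).tolist())
for n in("side","top"):
    im=arm.get_image(n); cv2.imwrite(f"pics/{n}0.png",im[:,:,::-1])
    c=arm.calibration(n); print(n,{k:np.round(c[k],4).tolist() for k in c})
E
```

```text
pics
t 0.0
joint_pos [-73.052, 5.011, 10.034, 95.1, 0.001, 90.0]
joint_velocities [0.016, 0.084, -0.063, -0.01, -0.024, -0.015]
effort [0.002, -52.039, 46.48, 0.016, 0.0, 0.0]
eef_pos [0.16, -0.526, 0.404]
eef_rot [[-0.0, 0.957, 0.292], [0.001, 0.292, -0.957], [-1.0, 0.0, -0.001]]
contact_force [0.186, 0.683, 0.013]
ft_torque [0.013, -0.02, 0.003]
opening 1.002
side {'intrinsics': [[432.4539, 0.0, 283.0034], [0.0, 432.4539, 210.9762], [0.0, 0.0, 1.0]], 'D': [-0.067, 0.0, 0.0, 0.0, 0.0], 'pose': [[0.9141, -0.247, 0.3215, 0.3362], [-0.405, -0.5931, 0.6958, -0.6195], [0.0188, -0.7663, -0.6422, 0.6959], [0.0, 0.0, 0.0, 1.0]]}
top {'intrinsics': [[417.215, 0.0, 279.9185], [0.0, 417.215, 205.9489], [0.0, 0.0, 1.0]], 'D': [-0.0851, 0.0, 0.0, 0.0, 0.0], 'pose': [[0.0125, -0.9803, 0.1974, 0.4325], [-0.9999, -0.0134, -0.0034, 0.0134], [0.006, -0.1973, -0.9803, 1.1321], [0.0, 0.0, 0.0, 1.0]]}
```

View pics/top0.png

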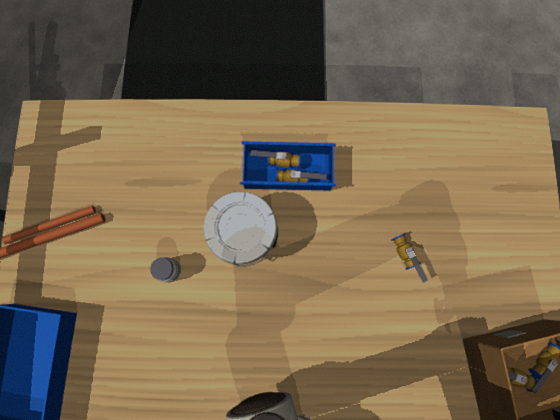

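View pics/side0.png

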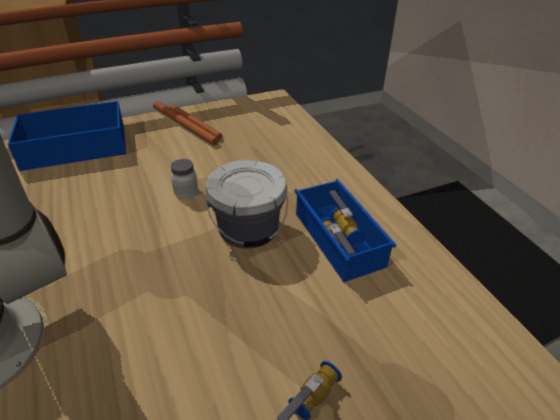

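```bash
cat > h.py <<'E'
from station import arm
import cv2,numpy as np
def ray(n,px,z):
    c=arm.calibration(n);K=np.array(c["intrinsics"]);D=np.array(c["D"]);P=np.array(c["pose"])
    u=cv2.undistortPoints(np.array(px,float).reshape(-1,1,2),K,D).reshape(-1,2)
    d=np.c_[u,np.ones(len(u))]@P[:3,:3].T
    return P[:3,3]+d*((z-P[2,3])/d[:,2])[:,None]
def proj(n,p):
    c=arm.calibration(n);P=np.linalg.inv(np.array(c["pose"]))
    return cv2.projectPoints(np.array(p,float).reshape(-1,1,3),cv2.Rodrigues(P[:3,:3])[0],P[:3,3],np.array(c["intrinsics"]),np.array(c["D"]))[0].reshape(-1,2)
E
python3 - <<'E'
from h import *
t=cv2.imread("pics/top0.png");s=cv2.imread("pics/side0.png")
hs=cv2.cvtColor(t,cv2.COLOR_BGR2HSV)
m=((hs[...,1]<45)&(hs[...,2]>110)).astype(np.uint8)
m[:185]=0;m[275:]=0;m[:,:195]=0;m[:,290:]=0
cs,_=cv2.findContours(m,cv2.RETR_EXTERNAL,cv2.CHAIN_APPROX_NONE)
c=max(cs,key=cv2.contourArea);h=cv2.convexHull(c).reshape(-1,2)
print(cv2.contourArea(c),h.min(0),h.max(0))
for z in(.132,.137,.139):
    w=ray("top",h,z)[:,:2]; (x,y),r=cv2.minEnclosingCircle(w.astype(np.float32))
    A=np.c_[2*w,np.ones(len(w))];q=np.linalg.lstsq(A,(w**2).sum(1),rcond=None)[0]
    print(z,x,y,r,q[:2],np.sqrt(q[2]+q[0]**2+q[1]**2))
a=cv2.resize(t[180:280,190:290],(590,590),interpolation=cv2.INTER_CUBIC)
cv2.imwrite("pics/tz.png",a)
cv2.imwrite("pics/sz.png",cv2.resize(s[150:260,190:310],(790,724)[:2] if 0 else (600,550),interpolation=cv2.INTER_CUBIC))
E
```

```text
3933.5 [204 192] [275 263]
0.132 0.5809370279312134 0.10791843384504318 0.08878073841333389 [0.58175331 0.10797358] 0.08745943623336047
0.137 0.5801947712898254 0.10744572430849075 0.08833739906549454 [0.581007   0.10750056] 0.08702216603319766
0.139 0.5798978805541992 0.10725658386945724 0.08816003054380417 [0.58070848 0.10731135] 0.08684725795312874
```

View pics/tz.png

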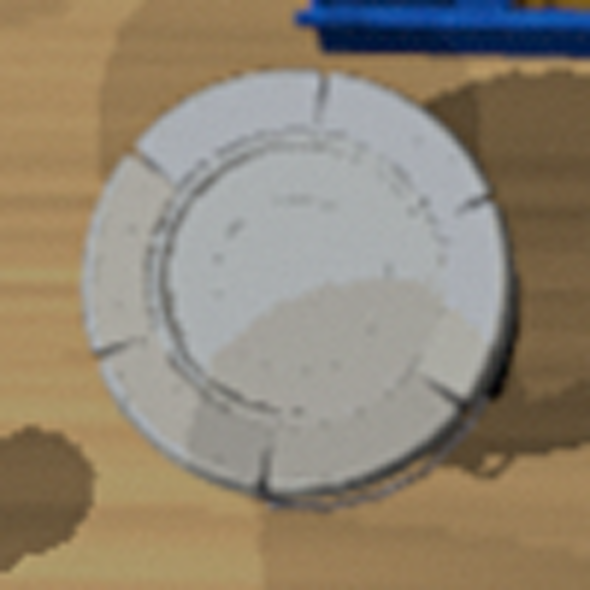

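View pics/sz.png

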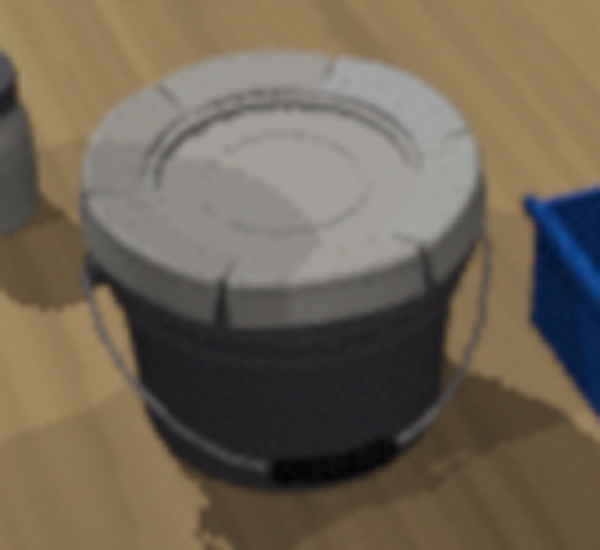

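```bash
python3 - <<'E'
from h import *
z=.139
px=np.array([(323,75),(490,198),(463,405),(265,490),(97,352),(135,150)])/5.9+[189.6,179.6]
w=ray("top",px,z)[:,:2]; C=np.array([.580,.1073])
print(w.round(3)); d=w-C; a=np.degrees(np.arctan2(d[:,1],d[:,0])); print(a.round(1),np.hypot(*d.T).round(4), (a%60).round(1))
# side
s=cv2.imread("pics/side0.png")
qs=np.array([(335,62),(468,130),(425,238),(222,270),(82,190),(160,85)])/5.0+[189.6,149.6]
w=ray("side",qs,z)[:,:2];d=w-C
print(w.round(3), (np.degrees(np.arctan2(d[:,1],d[:,0]))).round(1),np.hypot(*d.T).round(4))
print("side ctr",w.mean(0))
E
```

```text
[[0.665 0.097]
 [0.614 0.027]
 [0.529 0.037]
 [0.494 0.116]
 [0.549 0.186]
 [0.632 0.174]]
[  -6.7  -66.8 -125.7  174.4  111.8   51.8] [0.0858 0.0871 0.0868 0.0864 0.0845 0.0848] [53.3 53.2 54.3 54.4 51.8 51.8]
[[0.63  0.169]
 [0.665 0.096]
 [0.617 0.032]
 [0.532 0.044]
 [0.495 0.118]
 [0.55  0.182]] [  50.9   -7.8  -64.  -127.1  172.7  112.3] [0.0794 0.0858 0.0843 0.0795 0.0862 0.0804]
side ctr [0.58136401 0.10668334]
```

```bash
cat >> h.py <<'E'
C=np.array([.5805,.107])
def pp(k,r=.080): 
    a=np.radians(23+60*k); return C+r*np.array([np.cos(a),np.sin(a)])
def delta(frm,to):
    R=np.array(arm.state()["eef_rot"]); return (R.T@(np.array(to)-np.array(frm))/.025).round(2)
E
python3 - <<'E'
from h import *
p=arm.state()["eef_pos"]; 
print(delta(p,[*pp(4),.33]))
o=[4,3,2,1,0,5]
for a,b in zip(o,o[1:]): print(a,pp(a).round(4),delta([*pp(a),0],[*pp(b),0]))
E
```

```text
[  2.98  22.16 -16.4 ]
4 [0.5708 0.0276] [ 0.   -1.88 -2.59]
3 [0.5069 0.0757] [ 0.    1.3  -2.92]
2 [0.5166 0.1551] [ 0.    3.18 -0.34]
1 [0.5902 0.1864] [-0.    1.88  2.59]
0 [0.6541 0.1383] [-0.   -1.3   2.92]
```

Request:
send_rows(
  moves=[
    [0,0.98,-0.73,0,0,0],
    [0,0.98,-0.73,0,0,0],
    [0,0.98,-0.73,0,0,0],
    [0,0.98,-0.73,0,0,0],
    [0,0.98,-0.73,0,0,0],
    [0,0.98,-0.73,0,0,0],
    [0,0.98,-0.73,0,0,0],
    [0,0.98,-0.73,0,0,0],
    [0,0.98,-0.73,0,0,0],
    [0,0.98,-0.73,0,0,0],
    [0,0.98,-0.73,0,0,0],
    [0,0.98,-0.73,0,0,0],
    [0,0.98,-0.73,0,0,0],
    [0,0.98,-0.73,0,0,0],
    [0,0.98,-0.73,0,0,0],
    [0,0.98,-0.73,0,0,0],
    [0,0.98,-0.73,0,0,0],
    [0,0.98,-0.73,0,0,0],
    [0,0.98,-0.73,0,0,0],
  ],
  hand=-1,
)

```text
t: 1.68
eef_pos: [0.5158, -0.0402, 0.3979]
eef_rot: [[-0.007, 0.959, 0.283], [0.008, 0.283, -0.959], [-1.0, -0.005, -0.01]]
contact_force: [0.5, -1.3, 0.2]
opening: -0.002
```

```bash
python3 - <<'E'
from h import *
p=arm.state()["eef_pos"]; print(p,delta(p,[*pp(4),.325]))
E
```

```text
[ 0.51583547 -0.04024621  0.39790124] [ 2.92  2.89 -1.95]
```

Request:
send_rows(
  moves=[
    [0,0.72,-0.49,0,0,0],
    [0,0.72,-0.49,0,0,0],
    [0.5,0.72,-0.49,0,0,0],
    [0.5,0.72,-0.49,0,0,0],
    [0.7,0,0,0,0,0],
    [0.7,0,0,0,0,0],
    [0.3,0,0,0,0,0],
    [0,0,0,0,0,0],
  ],
)

```text
t: 2.35
eef_pos: [0.5758, 0.0384, 0.3237]
eef_rot: [[-0.012, 0.957, 0.29], [0.008, 0.29, -0.957], [-1.0, -0.009, -0.012]]
contact_force: [-1.6, 0.3, -0.5]
opening: 0.0
```

```bash
python3 - <<'E'
from h import *
s=arm.state();p=s["eef_pos"]; print(p,np.round(s["eef_rot"],3).tolist(),s["contact_force"],delta(p,[*pp(4),.315]))
for n in("side","top"):
    im=arm.get_image(n)[:,:,::-1]; cv2.imwrite(f"pics/{n}1.png",cv2.resize(im[120:300,130:370],(800,600),interpolation=cv2.INTER_CUBIC))
E
```

```text
[0.57576364 0.03843584 0.32370068] [[-0.012, 0.957, 0.29], [0.008, 0.29, -0.957], [-1.0, -0.009, -0.012]] [-1.63833356  0.26136155 -0.5090315 ] [ 0.35 -0.31  0.36]
```

View pics/side1.png

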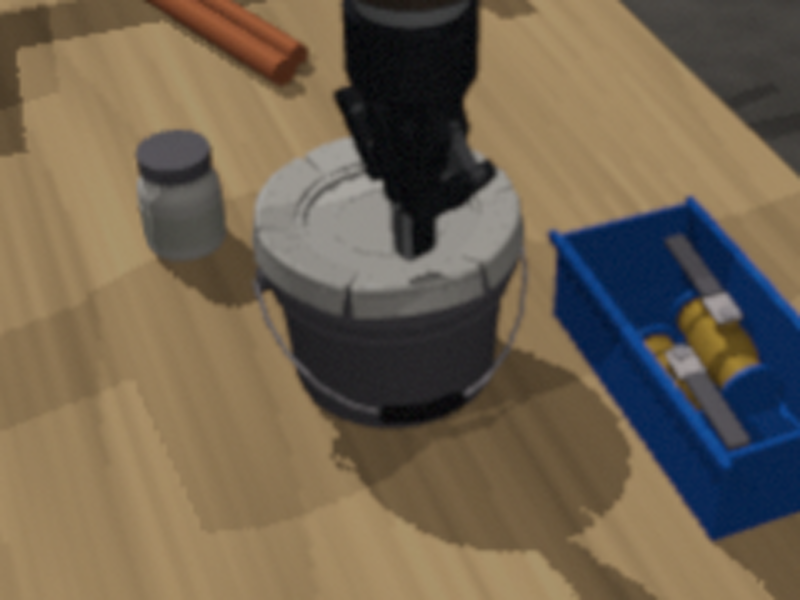

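View pics/top1.png

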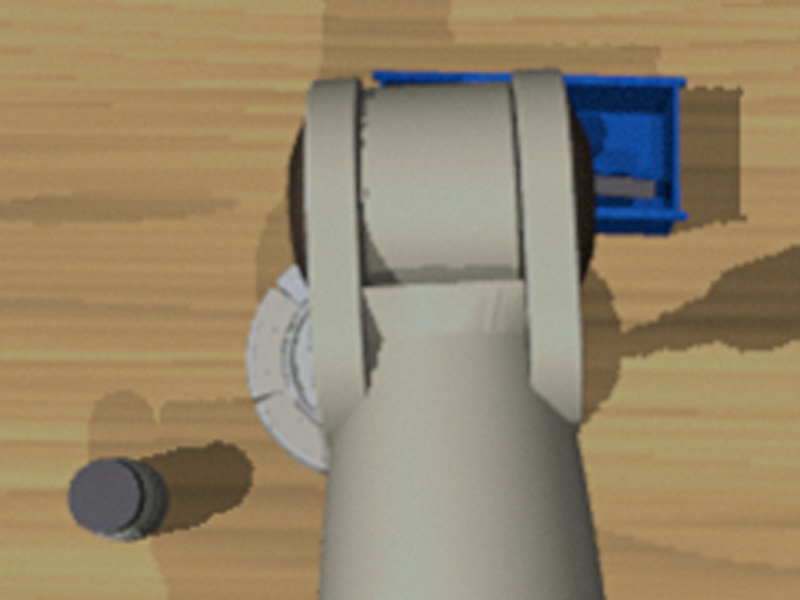

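```bash
cat >> h.py <<'E'
def tip():
    s=arm.state();R=np.array(s["eef_rot"]);return np.array(s["eef_pos"])+.173*R[:,0]
def rep(k,z=.15):
    s=arm.state();R=np.array(s["eef_rot"]);t=tip();d=t[:2]-C
    tilt=R.T@np.cross(R[:,0],[0,0,-1])
    print("t",s["t"],"tip",t.round(4),"r",np.hypot(*d).round(4),"ang-23",(np.degrees(np.arctan2(d[1],d[0]))-23).round(1)%360,"F",np.round(s["contact_force"],1),"->",delta(t,[*pp(k),z]),"tilt fix /6deg",(np.degrees(tilt)/6).round(2))
E
python3 -c "from h import *;rep(4)"
```

```text
t 2.45 tip [0.5742 0.0396 0.1526] r 0.0677 ang-23 241.7 F [0.1 0.  0.6] -> [ 0.1  -0.27  0.42] tilt fix /6deg [ 0.   -0.11  0.07]
```

Request:
send_rows(
  moves=[
    [0,-0.13,0.21,0,-0.11,0.07],
    [0,-0.13,0.21,0,0,0],
    [0,0,0,0,0,0],
    [0.3,0,0,0,0,0],
    [0.2,0,0,0,0,0],
    [0.1,0,0,0,0,0],
    [0,0,0,0,0,0],
  ],
)

```text
t: 3.03
eef_pos: [0.5725, 0.0231, 0.3146]
eef_rot: [[0.009, 0.958, 0.287], [-0.001, 0.287, -0.958], [-1.0, 0.009, 0.004]]
contact_force: [0.4, -0.1, -0.2]
opening: -0.003
```

```bash
python3 -c "from h import *;rep(4,.132)"
```

```text
t 3.0333 tip [0.5741 0.0229 0.1416] r 0.0844 ang-23 242.7 F [ 0.4 -0.1 -0.2] -> [ 0.38 -0.08 -0.22] tilt fix /6deg [ 0.    0.04 -0.08]
```

Request:
send_rows(
  moves=[
    [0,-0.05,-0.18,0,0,-0.06],
    [0.1,0,0,0,0,0],
    [0.1,0,0,0,0,0],
    [0.1,0,0,0,0,0],
    [0.1,0,0,0,0,0],
  ],
)

```text
t: 3.45
eef_pos: [0.5698, 0.0276, 0.3051]
eef_rot: [[0.004, 0.958, 0.287], [-0.005, 0.287, -0.958], [-1.0, 0.003, 0.006]]
contact_force: [-0.7, -0.3, 10.0]
opening: 0.001
```

```bash
python3 -c "from h import *;rep(4,.132)"
```

```text
t 3.45 tip [0.5705 0.0267 0.1321] r 0.0809 ang-23 239.9 F [-0.7 -0.3 10. ] -> [ 0.    0.02 -0.03] tilt fix /6deg [ 0.    0.05 -0.02]
```

Request:
send_rows(
  moves=[
    [0.1,0,0,0,0,0],
    [0.12,0,0,0,0,0],
  ],
)

```text
t: 3.62
eef_pos: [0.5693, 0.0276, 0.3047]
eef_rot: [[0.009, 0.958, 0.288], [-0.005, 0.288, -0.958], [-1.0, 0.007, 0.007]]
contact_force: [-12.1, -1.8, 30.2]
opening: 0.002
```

```bash
python3 -c "from h import *;rep(4,.132)"
```

```text
t 3.6167 tip [0.5708 0.0267 0.1317] r 0.0808 ang-23 240.1 F [-12.1  -1.8  30.2] -> [-0.01  0.01 -0.03] tilt fix /6deg [ 0.    0.07 -0.07]
```

Request:
send_rows(
  moves=[
    [-0.3,0,0,0,0,0],
    [-0.3,0,0,0,0,0],
    [0,-0.4,-0.55,0,0,0],
    [0,-0.4,-0.55,0,0,0],
    [0,-0.4,-0.55,0,0,0],
    [0,-0.3,-0.4,0,0,0],
    [0,-0.1,-0.15,0,0,0],
    [0,0,0,0,0,0],
    [0,0,0,0,0,0],
  ],
)

```text
t: 4.37
eef_pos: [0.5135, 0.0709, 0.3206]
eef_rot: [[0.011, 0.958, 0.288], [-0.004, 0.288, -0.958], [-1.0, 0.009, 0.007]]
contact_force: [0.5, -0.5, -1.1]
opening: 0.002
```

```bash
python3 -c "from h import *;rep(3,.14)"
```

```text
t 4.3667 tip [0.5153 0.0702 0.1476] r 0.0748 ang-23 186.4 F [ 0.5 -0.5 -1.1] -> [ 0.3  -0.26 -0.31] tilt fix /6deg [ 0.    0.07 -0.09]
```

Request:
send_rows(
  moves=[
    [0,-0.12,-0.12,0,0.07,-0.08],
    [0,-0.12,-0.12,0,0,0],
    [0.15,0,0,0,0,0],
    [0.1,0,0,0,0,0],
  ],
)

```text
t: 4.7
eef_pos: [0.5067, 0.0745, 0.3139]
eef_rot: [[0.0, 0.958, 0.287], [0.001, 0.287, -0.958], [-1.0, 0.0, -0.001]]
contact_force: [-0.5, -0.0, -0.3]
opening: -0.002
```

```bash
python3 -c "from h import *;rep(3,.132)"
```

```text
t 4.7 tip [0.5067 0.0747 0.1409] r 0.0805 ang-23 180.7 F [-0.5 -0.  -0.3] -> [ 0.36  0.02 -0.04] tilt fix /6deg [ 0.   -0.01 -0.  ]
```

Request:
send_rows(
  moves=[
    [0.1,0,0,0,0,0],
    [0.1,0,0,0,0,0],
    [0.1,0,0,0,0,0],
    [0.1,0,0,0,0,0],
    [0.1,0,0,0,0,0],
    [0.1,0,0,0,0,0],
  ],
)

```text
t: 5.2
eef_pos: [0.5059, 0.0737, 0.3048]
eef_rot: [[0.005, 0.958, 0.286], [0.002, 0.286, -0.958], [-1.0, 0.005, -0.001]]
contact_force: [-10.0, -1.7, 22.5]
opening: 0.0
```

```bash
python3 -c "from h import *;rep(3,.132)"
```

```text
t 5.2 tip [0.5067 0.0741 0.1318] r 0.0808 ang-23 181.0 F [-10.   -1.7  22.5] -> [-0.01  0.02 -0.06] tilt fix /6deg [ 0.   -0.01 -0.05]
```

Second is on its stop. Next, section k=2.

Request:
send_rows(
  moves=[
    [-0.3,0,0,0,0,0],
    [-0.3,0,0,0,0,0],
    [0,0.3,-0.65,0,0,0],
    [0,0.3,-0.65,0,0,0],
    [0,0.3,-0.65,0,0,0],
    [0,0.3,-0.6,0,0,0],
    [0,0.1,-0.25,0,0,0],
    [0,0,0,0,0,0],
    [0,0,0,0,0,0],
  ],
)

```text
t: 5.95
eef_pos: [0.5183, 0.152, 0.3219]
eef_rot: [[0.007, 0.959, 0.284], [0.002, 0.284, -0.959], [-1.0, 0.007, 0.0]]
contact_force: [-0.3, 0.7, -1.1]
opening: -0.002
```

```bash
python3 -c "from h import *;rep(2,.141)"
```

```text
t 5.95 tip [0.5196 0.1523 0.1489] r 0.0759 ang-23 120.3 F [-0.3  0.7 -1.1] -> [ 0.32 -0.08 -0.14] tilt fix /6deg [ 0.    0.   -0.07]
```

Request:
send_rows(
  moves=[
    [0.15,-0.08,-0.12,0,0,-0.07],
    [0.15,0,0,0,0,0],
    [0.1,0,0,0,0,0],
    [0.1,0,0,0,0,0],
    [0.1,0,0,0,0,0],
    [0.1,0,0,0,0,0],
    [0.1,0,0,0,0,0],
  ],
)

```text
t: 6.53
eef_pos: [0.515, 0.1505, 0.3047]
eef_rot: [[0.003, 0.959, 0.283], [0.004, 0.283, -0.959], [-1.0, 0.004, -0.003]]
contact_force: [-12.0, 0.2, 33.0]
opening: -0.002
```

```bash
python3 -c "from h import *;rep(2,.132)"
```

```text
t 6.5333 tip [0.5155 0.1512 0.1317] r 0.0786 ang-23 122.8 F [-12.    0.2  33. ] -> [-0.01  0.09 -0.14] tilt fix /6deg [ 0.   -0.03 -0.04]
```

Request:
send_rows(
  moves=[
    [-0.3,0,0,0,0,0],
    [-0.3,0,0,0,0,0],
    [0,0.7,-0.1,0,0,0],
    [0,0.75,-0.1,0,0,0],
    [0,0.75,-0.1,0,0,0],
    [0,0.7,-0.1,0,0,0],
    [0,0.3,-0.08,0,0,0],
    [0,0,0,0,0,0],
    [0,0,0,0,0,0],
  ],
)

```text
t: 7.28
eef_pos: [0.5922, 0.178, 0.3221]
eef_rot: [[0.003, 0.958, 0.288], [0.006, 0.288, -0.958], [-1.0, 0.005, -0.005]]
contact_force: [0.4, -0.2, -1.1]
opening: 0.003
```

```bash
python3 -c "from h import *;rep(1,.141)"
```

```text
t 7.2833 tip [0.5927 0.1791 0.1491] r 0.0731 ang-23 57.4 F [ 0.4 -0.2 -1.1] -> [ 0.33 -0.01 -0.31] tilt fix /6deg [ 0.   -0.05 -0.05]
```

Request:
send_rows(
  moves=[
    [0.1,0,-0.2,0,-0.05,-0.05],
    [0.1,0,-0.1,0,0,0],
    [0.1,0,0,0,0,0],
    [0.1,0,0,0,0,0],
    [0.1,0,0,0,0,0],
    [0.1,0,0,0,0,0],
    [0.1,0,0,0,0,0],
    [0.1,0,0,0,0,0],
  ],
)

```text
t: 7.95
eef_pos: [0.5883, 0.1813, 0.305]
eef_rot: [[0.004, 0.956, 0.295], [0.005, 0.295, -0.956], [-1.0, 0.005, -0.003]]
contact_force: [-6.8, -1.1, 25.5]
opening: -0.004
```

```bash
python3 -c "from h import *;rep(1,.132)"
```

```text
t 7.95 tip [0.5889 0.1821 0.132 ] r 0.0756 ang-23 60.6 F [-6.8 -1.1 25.5] -> [-0.    0.1  -0.15] tilt fix /6deg [ 0.   -0.03 -0.05]
```

Request:
send_rows(
  moves=[
    [-0.3,0,0,0,0,0],
    [-0.3,0,0,0,0,0],
    [0,0.5,0.55,0,0,0],
    [0,0.5,0.55,0,0,0],
    [0,0.5,0.55,0,0,0],
    [0,0.4,0.5,0,0,0],
    [0,0.15,0.2,0,0,0],
    [0,0,0,0,0,0],
    [0,0,0,0,0,0],
  ],
)

```text
t: 8.7
eef_pos: [0.6557, 0.1385, 0.3227]
eef_rot: [[0.004, 0.955, 0.296], [0.004, 0.296, -0.955], [-1.0, 0.005, -0.003]]
contact_force: [-0.1, -0.7, -0.3]
opening: -0.004
```

```bash
python3 -c "from h import *;rep(0,.141)"
```

```text
t 8.7 tip [0.6564 0.1392 0.1497] r 0.0825 ang-23 0.0 F [-0.1 -0.7 -0.3] -> [ 0.35 -0.1   0.01] tilt fix /6deg [ 0.   -0.03 -0.05]
```

Request:
send_rows(
  moves=[
    [0.15,0,0,0,-0.03,-0.05],
    [0.15,0,0,0,0,0],
    [0.1,0,0,0,0,0],
    [0.1,0,0,0,0,0],
    [0.1,0,0,0,0,0],
    [0.1,0,0,0,0,0],
    [0.1,0,0,0,0,0],
  ],
)

```text
t: 9.28
eef_pos: [0.6538, 0.1408, 0.3049]
eef_rot: [[0.006, 0.955, 0.298], [-0.001, 0.298, -0.955], [-1.0, 0.006, 0.002]]
contact_force: [-6.1, -3.6, 25.2]
opening: 0.001
```

```bash
python3 -c "from h import *;rep(0,.132)"
```

```text
t 9.2833 tip [0.6548 0.1407 0.1319] r 0.0816 ang-23 1.4 F [-6.1 -3.6 25.2] -> [-0.   -0.06  0.08] tilt fix /6deg [ 0.    0.02 -0.05]
```

Last: k=5, shift about (-1.35, +3.0).

Request:
send_rows(
  moves=[
    [-0.3,0,0,0,0,0],
    [-0.3,0,0,0,0,0],
    [0,-0.3,0.65,0,0,0],
    [0,-0.3,0.65,0,0,0],
    [0,-0.3,0.65,0,0,0],
    [0,-0.3,0.6,0,0,0],
    [0,-0.1,0.25,0,0,0],
    [0,0,0,0,0,0],
    [0,0,0,0,0,0],
  ],
)

```text
t: 10.03
eef_pos: [0.6419, 0.0638, 0.3216]
eef_rot: [[0.004, 0.954, 0.301], [0.001, 0.301, -0.954], [-1.0, 0.004, 0.001]]
contact_force: [-0.3, -0.5, 0.1]
opening: -0.001
```

```bash
python3 -c "from h import *;rep(5,.141)"
```

```text
t 10.0333 tip [0.6426 0.0639 0.1486] r 0.0756 ang-23 302.3 F [-0.3 -0.5  0.1] -> [0.3  0.   0.21] tilt fix /6deg [ 0.    0.01 -0.04]
```

Request:
send_rows(
  moves=[
    [0.15,0,0.2,0,0,-0.05],
    [0.15,0,0,0,0,0],
    [0.1,0,0,0,0,0],
    [0.1,0,0,0,0,0],
    [0.1,0,0,0,0,0],
    [0.1,0,0,0,0,0],
    [0.1,0,0,0,0,0],
  ],
)

```text
t: 10.62
eef_pos: [0.6441, 0.0615, 0.3049]
eef_rot: [[0.005, 0.953, 0.304], [-0.002, 0.304, -0.953], [-1.0, 0.004, 0.004]]
contact_force: [-8.9, -3.7, 27.2]
opening: -0.0
```

```bash
python3 -c "from h import *;rep(5,.132)"
```

```text
t 10.6167 tip [0.6449 0.0611 0.1319] r 0.0791 ang-23 301.5 F [-8.9 -3.7 27.2] -> [-0.   -0.05  0.08] tilt fix /6deg [ 0.    0.03 -0.04]
```

Request:
send_rows(
  moves=[
    [-0.4,0,0,0,0,0],
    [-0.8,0,0,0,0,0],
    [-1,0,0,0,0,0],
    [-1,0,0,0,0,0],
    [-0.5,-0.5,0.9,0,0,0],
    [0,-0.7,0.9,0,0,0],
    [0,-0.7,0.9,0,0,0],
    [0,-0.7,0.9,0,0,0],
    [0,-0.7,0.9,0,0,0],
    [0,-0.7,0.9,0,0,0],
    [0,-0.7,0.9,0,0,0],
    [0,-0.7,0.9,0,0,0],
    [0,-0.7,0.9,0,0,0],
    [0,-0.7,0.9,0,0,0],
    [0,-0.7,0.9,0,0,0],
    [0,-0.5,0.8,0,0,0],
    [0,-0.3,0.4,0,0,0],
    [0,0,0,0,0,0],
    [0,0,0,0,0,0],
  ],
)

```text
t: 12.2
eef_pos: [0.5279, -0.2731, 0.3971]
eef_rot: [[-0.0, 0.949, 0.315], [0.003, 0.315, -0.949], [-1.0, 0.001, -0.003]]
contact_force: [-0.2, -0.3, -0.6]
opening: -0.001
```

```bash
python3 - <<'E'
from h import *
for n in("side","top"):
    im=arm.get_image(n)[:,:,::-1].copy(); cv2.imwrite(f"pics/{n}2full.png",im)
t=cv2.imread("pics/top2full.png");s=cv2.imread("pics/side2full.png")
cv2.imwrite("pics/tz2.png",cv2.resize(t[180:280,190:290],(590,590),interpolation=cv2.INTER_CUBIC))
cv2.imwrite("pics/sz2.png",cv2.resize(s[150:260,190:310],(600,550),interpolation=cv2.INTER_CUBIC))
hs=cv2.cvtColor(t,cv2.COLOR_BGR2HSV)
m=((hs[...,1]<45)&(hs[...,2]>110)).astype(np.uint8)
m[:185]=0;m[275:]=0;m[:,:195]=0;m[:,290:]=0
cs,_=cv2.findContours(m,cv2.RETR_EXTERNAL,cv2.CHAIN_APPROX_NONE)
c=max(cs,key=cv2.contourArea);h=cv2.convexHull(c).reshape(-1,2)
w=ray("top",h,.132)[:,:2]; print(cv2.minEnclosingCircle(w.astype(np.float32)),cv2.contourArea(c)); print(arm.state()["eef_pos"])
E
```

```text
((0.581219494342804, 0.10690780729055405), 0.08783537149429321) 3903.0
[ 0.528213   -0.27235697  0.39719545]
```

View pics/sz2.png

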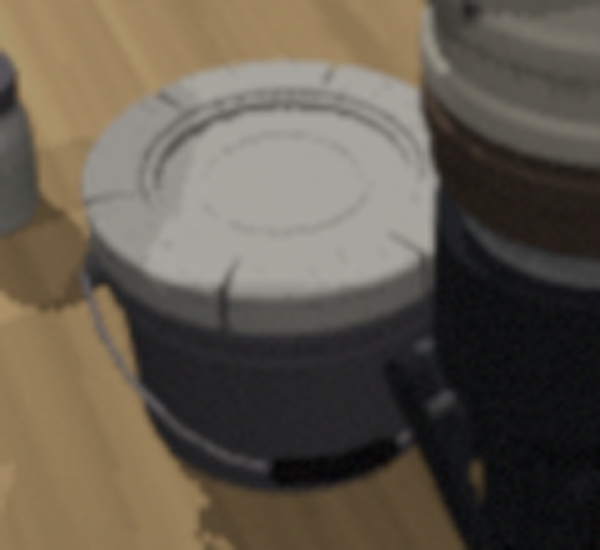

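View pics/tz2.png

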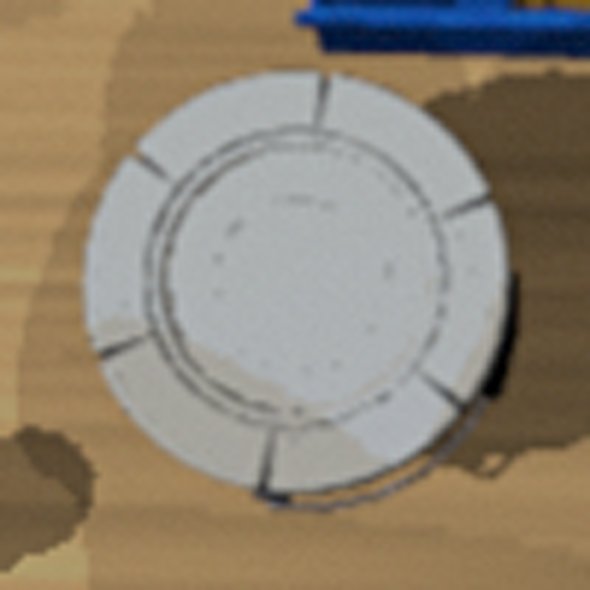

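View pics/top2full.png

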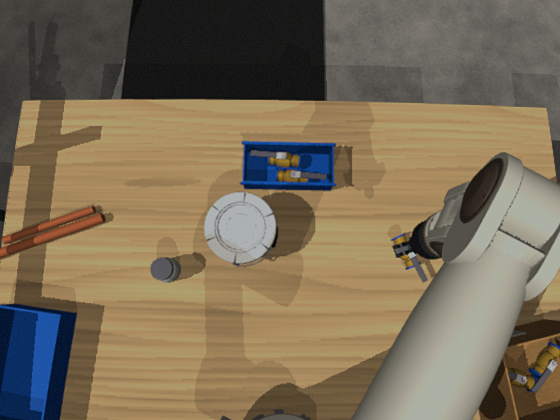

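The visible sections are flush, but the side view of the right-hand one (seen at x>430) is blocked by the arm, so I'll move it aside and look again.

Request:
send_rows(
  moves=[
    [0,-0.9,0.5,0,0,0],
    [0,-0.9,0.5,0,0,0],
    [0,-0.9,0.5,0,0,0],
    [0,-0.9,0.5,0,0,0],
    [0,-0.9,0.5,0,0,0],
    [0,-0.9,0.5,0,0,0],
    [0,-0.9,0.5,0,0,0],
    [0,-0.9,0.5,0,0,0],
    [0,-0.9,0.5,0,0,0],
    [0,-0.9,0.5,0,0,0],
    [0,-0.5,0.3,0,0,0],
    [0,0,0,0,0,0],
    [0,0,0,0,0,0],
  ],
)

```text
t: 13.38
eef_pos: [0.3505, -0.4683, 0.3962]
eef_rot: [[0.002, 0.94, 0.341], [0.006, 0.341, -0.94], [-1.0, 0.004, -0.005]]
contact_force: [0.8, 1.1, 0.3]
opening: -0.004
```

```bash
python3 - <<'E'
from h import *
s=arm.get_image("side")[:,:,::-1].copy(); cv2.imwrite("pics/side3full.png",s)
cv2.imwrite("pics/sz3.png",cv2.resize(s[150:260,190:310],(600,550),interpolation=cv2.INTER_CUBIC))
E
```

```text
(no output)
```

View pics/sz3.png

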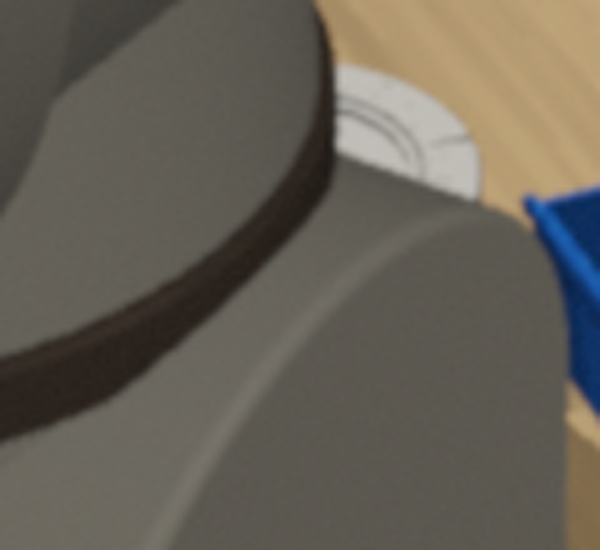

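View pics/side3full.png

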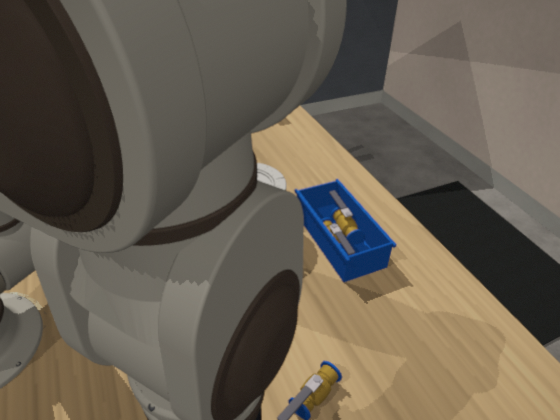

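Request:
send_rows(
  moves=[
    [0,-0.9,0,0,0,0],
    [0,-0.9,0,0,0,0],
    [0,-0.9,0,0,0,0],
    [0,-0.9,0,0,0,0],
    [0,-0.9,0,0,0,0],
    [0,-0.9,0,0,0,0],
    [0,-0.9,0,0,0,0],
    [0,-0.5,0,0,0,0],
    [0,0,0,0,0,0],
    [0,0,0,0,0,0],
  ],
)

```text
t: 14.27
eef_pos: [0.1986, -0.5202, 0.3957]
eef_rot: [[0.005, 0.933, 0.36], [0.007, 0.36, -0.933], [-1.0, 0.007, -0.004]]
contact_force: [-0.2, -0.5, 0.0]
opening: 0.002
```

```bash
python3 - <<'E'
from h import *
s=arm.get_image("side")[:,:,::-1].copy(); t=arm.get_image("top")[:,:,::-1].copy()
cv2.imwrite("pics/sz4.png",cv2.resize(s[150:260,190:310],(600,550),interpolation=cv2.INTER_CUBIC))
t0=cv2.imread("pics/top0.png"); 
for n,(a,b,c,d) in dict(bin=(135,195,235,345),jar=(252,290,140,190),valve=(225,290,380,440)).items():
    print(n,cv2.absdiff(t,t0)[a:b,c:d].mean().round(2), cv2.phaseCorrelate(*[cv2.cvtColor(i[a:b,c:d],cv2.COLOR_BGR2GRAY).astype(np.float32) for i in (t0,t)]))
print(arm.state()["eef_pos"],arm.state()["contact_force"])
E
```

```text
bin 2.17 ((0.029425803481835544, -0.013794457413098371), 0.9511434390809801)
jar 1.42 ((-0.01412762028843062, -8.646710630699772e-05), 1.0062554783821105)
valve 3.09 ((-0.015019256114072732, 0.04651632983779308), 0.9177275296714571)
[ 0.19901169 -0.52014355  0.39571012] [-0.43563006 -0.1355467   0.49142467]
```

View pics/sz4.png

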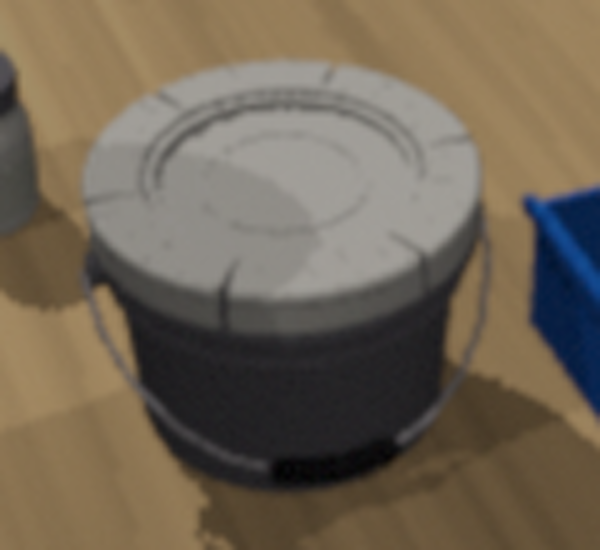

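The clear side view shows the whole ring flat and even across all six slots, at (330,72), (455,140), (410,245), (225,290), (100,198) and (170,100). The pail is upright where it was.

```bash
python3 -c "from h import *;print(arm.sign_off())"
```

```text
the job is handed in; nothing more can be done
None
```

I pressed all six rim sections shut with the closed fingertips, working around the rim at about 76–82 mm from the axis. The job was handed in at about 14 s of the 54 s allowed.

- **Rim:** each section went down until the fingertips met a firm stop at about 132 mm, the shut height, with 22–33 N of upward force. The last top and side pictures show the whole ring flush.
- **Pail:** it stands upright. The lid centre in the top view reads within about 1 mm of where it started. The side view shows no change in stance.
- **Bystanders:** the valve, jar and bin shifted less than 0.1 pixel in the top view.
- **Hand:** it finished clear, near its start pose, with contact force within noise.

Two things were slightly off:

- **Sideways force:** the firmest presses also pushed sideways by up to 12 N, but this moved nothing that I could see.
- **First approach:** the arm stopped 12 mm too far in, and I corrected this before pressing.

No check failed. The sign-off reports no verdict.

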